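# Count to the third gap and slide the power bank home

### The job

On the desk, count along the gadget sorter's sprung rail with a fingertip, starting at the end with the red post: press on the black pad over the first gap, then the second, then the third, and touch no pad beyond the third. Then push the purple power bank along the desk into that third gap, lengthwise, until it is fully home against the back stop; slide it only, never lift or tip it, and leave the mug, the glue stick and the eraser where they are.

Things in the scene. Friction and masses are not known exactly. Their poses are not given: they have to be found in the camera images.
- sorter: Bamboo gadget sorter fixed to the desk, no floor. Origin on the desk at its middle; +x points into the gaps, y along the row. Seven upright dividers 4 mm thick, 34 mm high, at y = 162, 108, 54, 0, -54, -108, -162 mm, from x = -35 to +35 mm, make six gaps 50 mm wide (48 between their rounded noses), open on top and at the front (x = -35 mm). The rail crosses above at x = +25 mm.
- back_stop (a point): Middle of the face of the back stop, a bar 26 mm high that closes all six gaps behind, at sorter x = +35 mm; this point is 13 mm above the desk.
- red_post: Red plastic post fixed to the desk just outside one end of the sorter, the end where counting starts: at sorter x = +20 mm, y = +176 or -176 mm (it may be either end). 24 x 16 x 54 mm high; origin at the middle of its underside.
- grey_post: Grey post of the same size at the other end of the sorter; origin at the middle of its underside.
- rail (a joint): How far the sprung rail is pressed down, in m: 0 at rest, 0.008 at the bottom. It is one straight bar, 324 mm long, 14 mm wide, flush all along (black pads with 16 mm aluminium pieces between them), that goes down as a whole; about 2 N starts it moving, about 8 N bottoms it.
- pad1: Black rubber pad 1 of 6 on the sprung rail, over the middle of gap 1 (numbered from the sorter's +y side, whichever post is there). 38 mm along the rail (sorter y), 14 mm across, 10 mm thick; origin at its centre; top face 55 mm above the desk when not pressed. At sorter y = 135 mm.
- pad2: Black rubber pad 2 of 6 on the sprung rail, over the middle of gap 2 (numbered from the sorter's +y side, whichever post is there). 38 mm along the rail (sorter y), 14 mm across, 10 mm thick; origin at its centre; top face 55 mm above the desk when not pressed. At sorter y = 81 mm.
- pad3: Black rubber pad 3 of 6 on the sprung rail, over the middle of gap 3 (numbered from the sorter's +y side, whichever post is there). 38 mm along the rail (sorter y), 14 mm across, 10 mm thick; origin at its centre; top face 55 mm above the desk when not pressed. At sorter y = 27 mm.
- pad4: Black rubber pad 4 of 6 on the sprung rail, over the middle of gap 4 (numbered from the sorter's +y side, whichever post is there). 38 mm along the rail (sorter y), 14 mm across, 10 mm thick; origin at its centre; top face 55 mm above the desk when not pressed. At sorter y = -27 mm.
- pad5: Black rubber pad 5 of 6 on the sprung rail, over the middle of gap 5 (numbered from the sorter's +y side, whichever post is there). 38 mm along the rail (sorter y), 14 mm across, 10 mm thick; origin at its centre; top face 55 mm above the desk when not pressed. At sorter y = -81 mm.
- pad6: Black rubber pad 6 of 6 on the sprung rail, over the middle of gap 6 (numbered from the sorter's +y side, whichever post is there). 38 mm along the rail (sorter y), 14 mm across, 10 mm thick; origin at its centre; top face 55 mm above the desk when not pressed. At sorter y = -135 mm.
- bank: Purple power bank lying flat on the desk in front of the sorter, 84 mm long (its x) x 40 mm wide (its y) x 22 mm high, about 170 g, loose; origin at the middle of its underside. It looks the same turned half round. Fully home its far end is on the back stop, its origin at sorter x = -7 mm, and it sticks out 14 mm in front of the dividers.
- mug: White mug, bystander, 72 mm across, 80 mm high, handle on its own +y; origin at the middle of its underside.
- glue_stick: Yellow and orange glue stick standing upright, bystander, 29 mm across, 76 mm high; origin at the middle of its underside.
- eraser: Small blue and white eraser, bystander, about 42 x 22 x 13 mm, lying on the desk in gap 5 (counted from the sorter's +y side); origin at the middle of its underside.
There are look-alikes about, which are no part of the job. Of the things that look like the bank, take the one that is farthest from the robot's base at the start.

How it is judged:
By the outcome, as a careful person would: the job done as asked, in the order asked, and still so for the second after the job is handed in, with the robot touching nothing.
It also fails if it takes over 67 s, if anything falls off the work surface, if the arm or the gripper's body presses on something with over 40 N, if the wrist force passes 120 N, or if a joint passes its speed limit or range.

### The arm

A 6-joint arm with a two-finger parallel gripper is mounted at the origin on the work surface. World frame = base frame: x ahead of the robot, y to its left, z up, the work surface at z = 0. Lengths are in m, angles in rad, forces in N, time in s.
With the tool pointing down it reaches from about 0.35 to 0.725 m from the base axis. Payload 4.3 kg.
Tool frame: the origin (TCP) lies midway between the tips of the shut fingers; the grasp point (between the pads) lies 19 mm behind it; z points along the fingers, y is the direction in which the jaws open and shut (so a half turn about z gives the same grasp; the last joint's range is limited). The gripper opens to 85 mm and grips with 20 to 120 N. Pads are 22 mm wide; open, the fingers measure 114 mm over their backs; the gripper's body (76 mm by 85 mm) begins 54 mm behind the grasp point. The pads swing forward as they close: fully open they stand 13 mm farther back than shut.
Start: joints at [-1.408, 0.377, 0.081, 1.274, 0, 1.46], TCP at [0.155, -0.554, 0.231] pointing down, gripper open.
Joint ranges: [-2.72, 2.72], [-0.84, 1.66], [-1.02, 1.22], [-1.77, 2.12], [-1.37, 1.28], [-3.14, 3.14]. Speed limits (rad/s): [2.57, 2.57, 3.14, 3.14, 3.14, 3.14].

### API

Orientations are given as a unit quaternion [w, x, y, z].
In Python, from workcell import ctrl gives the robot as it stands.
- The arm moves only by the tool servo_tool, never from a script. Its argument "increments" is a list of rows, each an object of numbers: "jaw": the finger opening in cm, from 0 to 8.54; "dx", "dy", "dz": the shift along the tool's x, y, z in cm; "ax", "ay", "az": the turn, a rotation vector about the tool's x, y, z in rad. A call has 1 to 20 rows; each row shifts and turns the pose as measured when the row begins, along the tool's axes as they then stand; what a row does not reach is not made up. A row lasts 1/10 s, in which the tool goes at most 50 mm and 8.59 degrees, less where a joint would pass 70% of its speed; a pose out of reach is approached as far as the arm can. A call with a gripper value outside its range is refused whole. The fingers move at their own pace and stop on an object; "squeeze" is the grip in N (left out, the last holds). Time passes only in rows, so rows that do not move let the fingers close. It gives the time, the measured TCP pose, the force and the opening at its end, in the units of the state.
- ctrl.read_state(): the state, without advancing time (a new reading comes with each control period).
- ctrl.snapshot(name): name is "scene" or "top"; returns a dict with "color" (480x640x3 uint8, blue, green, red), "depth" (480x640 float32, m along the optical axis (not along the pixel's ray), 0 where there is no reading), "K" (3x3 intrinsics, pixels), "rvec" (rotation vector, rad) and "tvec" (3), from world to camera coordinates, as OpenCV has them. Camera axes: x right, y down, z forward; pixel columns grow to the right and rows downward; lengths in m; the calibration is good to about 2 mm. A picture is of the moment at which its call begins.
- ctrl.close_job(): hands the job in, once; it reports no verdict.
Trained networks look in a picture, given as the dict that the camera call returned (one of the last four; its "shot" number tells which), for a name from the list of things; names that differ only in an ending like _2 or _b are one class to them, and where a whole thing is asked for, a point or a joint stands for the part that bears it (a point fixed in the world has none). Each returns a list of dicts, best first, with "score" (0 to 1); they miss things now and then, are a little off and sometimes report something else, mostly with a low value. They report only what shows in the picture. A call takes as long as a camera call. They do not tell look-alikes from the thing itself.
- ctrl.masks_of(label, picture): "region" (480x640 bool, what is visible of it) and "box" ([left, top, right, bottom] in pixels, round what is visible of it).
The state is a dict: "time_s": time; "joint_positions": joint angles; "joint_vel": joint speeds; "joint_efforts": joint torques, N m; "tool_pos": TCP position; "tool_rot": TCP orientation; "ft_force": force on the tool from outside, world axes, zero at the start; "torque": the same for the moment, N m; "width": finger opening in m.
Only numpy, scipy, OpenCV 4.12 (cv2) and the standard library are available. Lean on these libraries where they do the work, as an engineer would, in place of code of your own. Each camera call takes 0.05 s, during which the arm holds its last target.

## Working session

There is one attempt and no reset: what is moved stays moved. The work goes in short steps, Python scripts to look and compute and a tool call to move; the robot and the scene stay as the last step left them, time stands still between calls to the robot, and variables do not carry over. Pictures are saved under pics/ and viewed, and the job is handed in when it is done.

Besides the shell and the picture viewer there is one more tool, called by a JSON object that holds its "name" and its "arguments", one argument or row to a line. servo_tool: Moves the arm, as the interface text tells. Its arguments: {"type":"object","properties":{"increments":{"type":"array","items":{"type":"object","properties":{"jaw":{"type":"number"},"dx":{"type":"number"},"dy":{"type":"number"},"dz":{"type":"number"},"ax":{"type":"number"},"ay":{"type":"number"},"az":{"type":"number"}}}},"squeeze":{"type":"number"}},"required":["increments"]}

```bash
mkdir -p pics; ls
cat > h.py <<'E'
import numpy as np, cv2
from workcell import ctrl
def cam(p):
    R=cv2.Rodrigues(np.array(p["rvec"],float))[0]; t=np.array(p["tvec"],float).ravel(); return R,t,np.array(p["K"],float)
def world(p,uv,z=None):
    R,t,K=cam(p); uv=np.atleast_2d(uv).astype(float)
    r=(np.linalg.inv(K)@np.c_[uv,np.ones(len(uv))].T).T
    if z is None:
        d=p["depth"][uv[:,1].astype(int),uv[:,0].astype(int)][:,None]
        return (r*d-t)@R
    o=-R.T@t; w=r@R; return o+w*((z-o[2])/w[:,2])[:,None]
def proj(p,X):
    R,t,K=cam(p); c=np.atleast_2d(X)@R.T+t; u=c@K.T; return u[:,:2]/u[:,2:]
E
python3 - <<'E'
from h import *
for n in("top","scene"):
    p=ctrl.snapshot(n); cv2.imwrite(f"pics/{n}0.png",p["color"])
    R,t,K=cam(p); print(n,-R.T@t,R[2])
    for l in["bank","red_post","grey_post","sorter","pad1","mug","glue_stick","eraser"]:
        for m in ctrl.masks_of(l,p):
            ys,xs=np.nonzero(m["region"]); w=world(p,np.c_[xs,ys]); 
            print(n,l,round(m["score"],2),np.round(m["box"]),len(xs),np.median(w,0).round(3))
s=ctrl.read_state();print({k:np.round(v,3) for k,v in s.items()})
E
```

```text
pics
top [0.39835776 0.00186662 0.90948117] [ 0.09601957  0.0158064  -0.99525394]
top red_post 0.59 [193. 172. 211. 188.] 195 [0.592 0.225 0.052]
top red_post 0.31 [208. 169. 231. 178.] 167 [0.604 0.189 0.055]
top grey_post 0.58 [392. 147. 403. 167.] 191 [ 0.629 -0.119  0.052]
top grey_post 0.24 [123. 293. 160. 306.] 446 [0.384 0.316 0.073]
top sorter 0.61 [206. 148. 395. 211.] 3398 [0.615 0.057 0.046]
top pad1 0.54 [364. 149. 387. 166.] 209 [ 0.634 -0.078  0.055]
top pad1 0.52 [303. 156. 325. 170.] 194 [0.622 0.028 0.055]
top pad1 0.5 [272. 159. 294. 170.] 190 [0.616 0.081 0.055]
top pad1 0.48 [237. 163. 262. 175.] 216 [0.611 0.138 0.054]
top pad1 0.48 [336. 156. 356. 164.] 196 [ 0.627 -0.027  0.055]
top pad1 0.45 [209. 168. 232. 178.] 170 [0.604 0.188 0.055]
top mug 0.78 [482. 259. 554. 312.] 2268 [ 0.404 -0.337  0.042]
top mug 0.34 [302. 157. 322. 168.] 204 [0.622 0.028 0.055]
top glue_stick 0.87 [124. 294. 159. 310.] 471 [0.383 0.317 0.071]
top glue_stick 0.46 [391. 149. 403. 169.] 190 [ 0.629 -0.119  0.052]
top eraser 0.72 [333. 168. 348. 193.] 307 [ 0.6   -0.025  0.013]
scene [
[... 1159 characters left out ...]
cene glue_stick 0.87 [467. 216. 484. 254.] 479 [0.392 0.326 0.049]
scene glue_stick 0.52 [413. 289. 428. 318.] 259 [0.605 0.231 0.04 ]
scene eraser 0.65 [280. 287. 293. 295.] 119 [ 0.612 -0.02   0.013]
{'time_s': np.float64(0.9), 'joint_positions': array([-1.408,  0.377,  0.081,  1.274, -0.   ,  1.461]), 'joint_vel': array([-0.001, -0.   ,  0.001,  0.001, -0.001, -0.   ]), 'joint_efforts': array([ 1.0000e-03, -4.6351e+01,  2.7016e+01, -0.0000e+00, -0.0000e+00,
       -0.0000e+00]), 'tool_pos': array([ 0.155, -0.554,  0.231]), 'tool_rot': array([ 0.   ,  0.991,  0.136, -0.   ]), 'ft_force': array([-0.282, -0.282,  0.622]), 'torque': array([-0.013, -0.028, -0.065]), 'width': np.float64(0.086)}
```

View pics/top0.png

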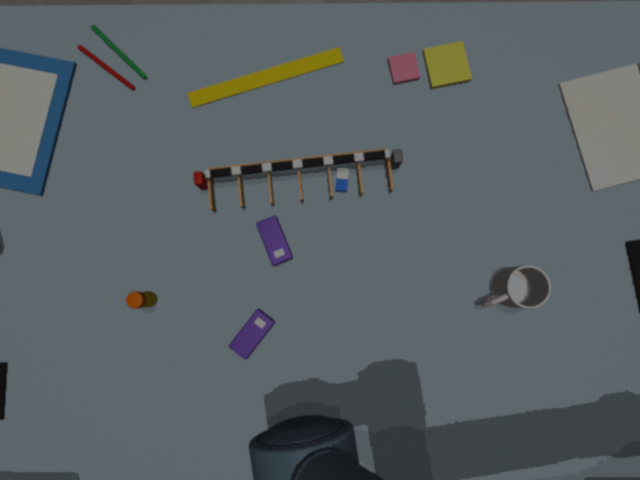

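View pics/scene0.png

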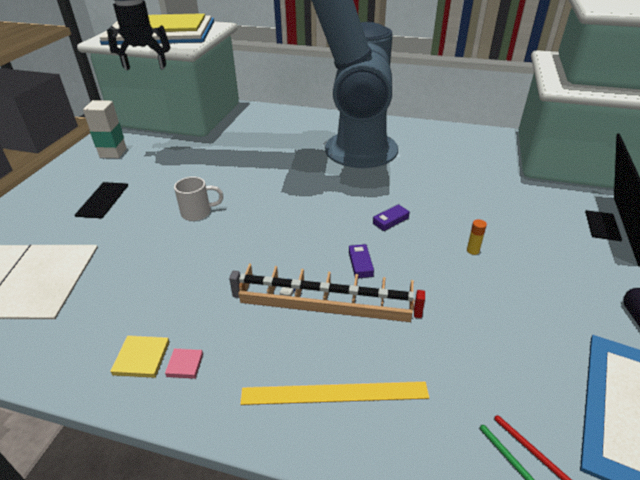

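Purple candidates are at top-image pixels (275,241), world about (0.50, 0.10), and (252,334), world about (0.33, 0.14). The first is farther from the base (0.51 m against 0.36 m), so it is the bank to move. The red post is at (200,180), the left or +y end, so counting runs pad1, pad2, pad3. The eraser at (342,180) is in gap 5, which agrees. Next I'll measure these precisely and check an enlarged crop.

```bash
cat > m.py <<'E'
from h import *
def bank(p):
    hsv=cv2.cvtColor(p["color"],cv2.COLOR_BGR2HSV)
    m=cv2.inRange(hsv,(122,90,40),(150,255,255)); m=cv2.morphologyEx(m,cv2.MORPH_CLOSE,np.ones((9,9)))
    out=[]
    for c in cv2.findContours(m,cv2.RETR_EXTERNAL,cv2.CHAIN_APPROX_NONE)[0]:
        if cv2.contourArea(c)<150: continue
        k=np.zeros(m.shape,np.uint8);cv2.drawContours(k,[c],-1,1,-1)
        ys,xs=np.nonzero(k); w=world(p,np.c_[xs,ys]); ok=(w[:,2]>.016)&(w[:,2]<.030)
        w2=world(p,np.c_[xs,ys][ok],.022)[:,:2]
        r=cv2.minAreaRect((w2*1000).astype(np.float32)); b=cv2.boxPoints(r)
        e=b[1]-b[0],b[2]-b[1]; l=max(e,key=np.linalg.norm); a=np.arctan2(l[1],l[0]); a=(a+np.pi/2)%np.pi-np.pi/2
        out.append((np.round(r[0],1),np.round(r[1],1),round(a,3),(xs.mean().round(),ys.mean().round())))
    return out
E
python3 - <<'E'
from m import *
for n in("top","scene"):
    p=ctrl.snapshot(n)
    for b in bank(p): print(n,b)
    P=[]
    for m in ctrl.masks_of("pad1",p):
        ys,xs=np.nonzero(m["region"]); w=world(p,np.c_[xs,ys],.055)[:,:2]
        P.append((w.max(0)+w.min(0))/2 if 0 else w.mean(0))
    P=np.array(sorted(P,key=lambda a:-a[1]))[:6]; print(np.round(P,4).tolist(), np.linalg.norm(np.diff(P,axis=0),axis=1).round(4))
    # rail strip fit: dark pixels near 55mm height
    ys,xs=np.mgrid[120:340,150:450].reshape(2,-1) if n=="scene" else np.mgrid[130:230,190:420].reshape(2,-1)
    uv=np.c_[xs,ys]; w=world(p,uv); ok=(abs(w[:,2]-.055)<.004)&(p["color"][ys,xs].max(1)<60)&(w[:,0]>.55)&(w[:,0]<.68)
    w2=world(p,uv[ok],.055)[:,:2]; c=w2.mean(0); V=np.linalg.svd(w2-c,full_matrices=False)[2]; s=(w2-c)@V.T
    print("rail",c.round(4),V[0].round(4),s.min(0).round(4),s.max(0).round(4),ok.sum())
    # template of pads: idx
    yv=np.array([135,81,27,-27,-81,-135])/1000
    A=np.c_[yv,np.ones(len(P))] if len(P)==6 else None
    if A is not None:
        k=np.linalg.lstsq(A,P,rcond=None)[0]; print("fit ydir",k[0],np.linalg.norm(k[0]),"yaw",np.arctan2(-k[0][0],k[0][1]),"mid",k[1])
    x0,y0,x1,y1=(190,130,420,300) if n=="top" else (220,190,440,330)
    cv2.imwrite(f"pics/{n}c.png",cv2.resize(p["color"][y0:y1,x0:x1],None,fx=3.4,fy=3.4,interpolation=2))
E
```

```text
top (array([323.4, 135.4]), array([38.7, 83.1]), np.float32(-0.655), (np.float64(251.0), np.float64(334.0)))
top (array([488.3,  97.3]), array([82.7, 38.1]), np.float32(0.386), (np.float64(274.0), np.float64(240.0)))
[[0.6042, 0.1895], [0.6104, 0.1355], [0.6164, 0.0826], [0.6212, 0.0287], [0.5897, -0.0229], [0.6275, -0.026]] [0.0543 0.0532 0.0542 0.0604 0.0379]
rail [0.6192 0.0508] [ 0.1059 -0.9944] [-0.1742 -0.0174] [0.1762 0.0076] 960
fit ydir [-0.03125214  0.85015819] 0.8507324128728015 yaw 0.03674384144642769 mid [0.61155763 0.06456034]
scene (array([492.4, 100.2]), array([87. , 38.6]), np.float32(0.383), (np.float64(361.0), np.float64(261.0)))
scene (array([327.7, 138.7]), array([42.8, 85.5]), np.float32(-0.652), (np.float64(391.0), np.float64(217.0)))
[[0.6219, 0.2308], [0.6076, 0.1907], [0.6193, 0.0843], [0.6243, 0.0319], [0.6304, -0.0225], [0.6369, -0.077]] [0.0426 0.107  0.0527 0.0547 0.0549]
rail [0.6213 0.0583] [-0.1075  0.9942] [-0.168  -0.0095] [0.1498 0.0097] 695
fit ydir [-0.07847046  1.18042222] 1.1830275674499815 yaw 0.06637894070066364 mid [0.62339292 0.07303256]
```

View pics/topc.png

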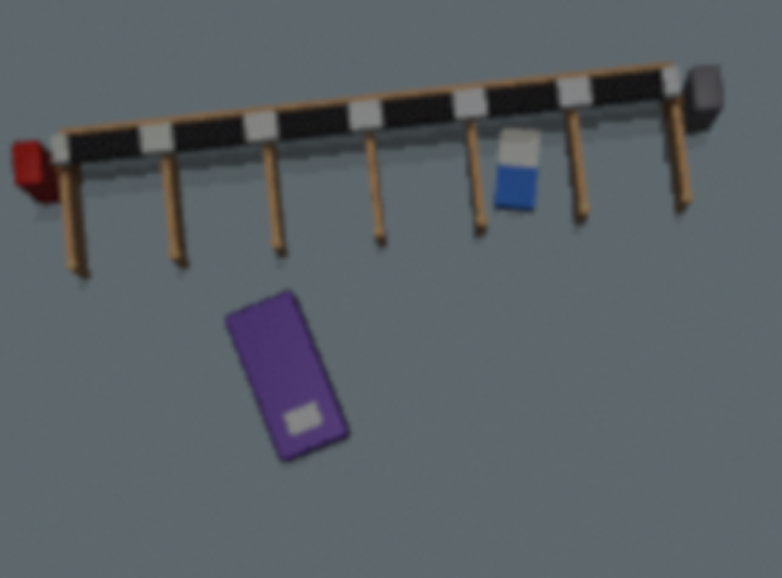

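The crop confirms it: the far purple bank is at about (275,241) in the full image, in front of gaps 2 and 3, with its label end towards the robot. The two cameras disagree by about 3–4 mm, so I'll use their mean. First I'll turn the tool and shut the fingers.

{"name": "servo_tool", "arguments": {
  "increments": [
    {"az": -0.14, "jaw": 0},
    {"az": -0.14},
    {"az": -0.14},
    {"az": -0.14},
    {"az": -0.14},
    {"az": -0.14},
    {"az": -0.14},
    {"az": -0.14},
    {"az": -0.14},
    {"az": -0.14}
  ]
}}

```text
validation failed for argument at $.in...
```

```bash
cat > t.py <<'E'
from h import *
import sys
from scipy.spatial.transform import Rotation as Rn
YAW=0.108
def go(x,y,z,psi=None):
    s=ctrl.read_state(); q=s["tool_rot"]; R=Rn.from_quat(np.r_[q[1:],q[0]]).as_matrix()
    d=np.array([x,y,z])-s["tool_pos"]; ps=np.arctan2(R[1,0],R[0,0])
    print("t",s["time_s"],"pos",np.round(s["tool_pos"],4),"psi",round(ps,4),"tilt",np.round(R[:2,2],3),"f",np.round(s["ft_force"],1),"w",round(float(s["width"]),4))
    print("d tool cm",np.round(R.T@d*100,2), "az", None if psi is None else round(-((psi-ps+np.pi)%(2*np.pi)-np.pi),3))
if __name__=="__main__": go(*map(float,sys.argv[1:]))
E
python3 t.py .606 .190 .10 1.679
```

```text
t 1.1 pos [ 0.1549 -0.5538  0.2313] psi 0.2728 tilt [ 0. -0.] f [-0.4  0.3  0.5] w 0.0855
d tool cm [ 63.48 -59.48  13.13] az -1.406
```

{"name": "servo_tool", "arguments": {
  "increments": [
    {"dx": 0, "dy": 0, "dz": 0, "ax": 0, "ay": 0, "az": -0.14, "jaw": 0},
    {"dx": 0, "dy": 0, "dz": 0, "ax": 0, "ay": 0, "az": -0.14, "jaw": 0}
  ]
}}

```text
time_s: 1.3
tool_pos: [0.1549, -0.5538, 0.2313]
tool_rot: [0.0, 0.961, 0.277, -0.0]
ft_force: [0.2, -0.3, 0.1]
width: 0.0587
```

```bash
python3 t.py .606 .190 .10 1.679
```

```text
t 1.3 pos [ 0.1549 -0.5538  0.2313] psi 0.5621 tilt [ 0. -0.] f [ 0.2 -0.3  0.1] w 0.0587
d tool cm [ 77.81 -38.9   13.12] az -1.117
```

{"name": "servo_tool", "arguments": {
  "increments": [
    {"dx": 0, "dy": 0, "dz": 0, "ax": 0, "ay": 0, "az": -0.14, "jaw": 0},
    {"dx": 0, "dy": 0, "dz": 0, "ax": 0, "ay": 0, "az": -0.14, "jaw": 0},
    {"dx": 0, "dy": 0, "dz": 0, "ax": 0, "ay": 0, "az": -0.14, "jaw": 0},
    {"dx": 0, "dy": 0, "dz": 0, "ax": 0, "ay": 0, "az": -0.14, "jaw": 0},
    {"dx": 0, "dy": 0, "dz": 0, "ax": 0, "ay": 0, "az": -0.14, "jaw": 0},
    {"dx": 0, "dy": 0, "dz": 0, "ax": 0, "ay": 0, "az": -0.14, "jaw": 0},
    {"dx": 0, "dy": 0, "dz": 0, "ax": 0, "ay": 0, "az": -0.14, "jaw": 0},
    {"dx": 0, "dy": 0, "dz": 0, "ax": 0, "ay": 0, "az": -0.12, "jaw": 0}
  ]
}}

```text
time_s: 2.1
tool_pos: [0.1549, -0.5538, 0.2313]
tool_rot: [0.0, 0.656, 0.754, -0.0]
ft_force: [1.0, -0.6, 1.1]
width: -0.0002
```

```bash
python3 t.py .606 .190 .10 1.679
```

```text
t 2.1 pos [ 0.1549 -0.5538  0.2313] psi 1.7097 tilt [-0. -0.] f [ 1.  -0.6  1.1] w -0.0002
d tool cm [67.42 54.97 13.13] az 0.031
```

{"name": "servo_tool", "arguments": {
  "increments": [
    {"dx": 3.7, "dy": 3.0, "dz": 0, "ax": 0, "ay": 0, "az": 0.03, "jaw": 0},
    {"dx": 3.7, "dy": 3.0, "dz": 0, "ax": 0, "ay": 0, "az": 0, "jaw": 0},
    {"dx": 3.7, "dy": 3.0, "dz": 0, "ax": 0, "ay": 0, "az": 0, "jaw": 0},
    {"dx": 3.7, "dy": 3.0, "dz": 0, "ax": 0, "ay": 0, "az": 0, "jaw": 0},
    {"dx": 3.7, "dy": 3.0, "dz": 0, "ax": 0, "ay": 0, "az": 0, "jaw": 0},
    {"dx": 3.7, "dy": 3.0, "dz": 0, "ax": 0, "ay": 0, "az": 0, "jaw": 0},
    {"dx": 3.7, "dy": 3.0, "dz": 0, "ax": 0, "ay": 0, "az": 0, "jaw": 0},
    {"dx": 3.7, "dy": 3.0, "dz": 0, "ax": 0, "ay": 0, "az": 0, "jaw": 0},
    {"dx": 3.7, "dy": 3.0, "dz": 0, "ax": 0, "ay": 0, "az": 0, "jaw": 0},
    {"dx": 3.7, "dy": 3.0, "dz": 0, "ax": 0, "ay": 0, "az": 0, "jaw": 0},
    {"dx": 3.7, "dy": 3.0, "dz": 0, "ax": 0, "ay": 0, "az": 0, "jaw": 0},
    {"dx": 3.7, "dy": 3.0, "dz": 0, "ax": 0, "ay": 0, "az": 0, "jaw": 0},
    {"dx": 3.7, "dy": 3.0, "dz": 0, "ax": 0, "ay": 0, "az": 0, "jaw": 0},
    {"dx": 3.7, "dy": 3.0, "dz": 0, "ax": 0, "ay": 0, "az": 0, "jaw": 0},
    {"dx": 3.7, "dy": 3.0, "dz": 0, "ax": 0, "ay": 0, "az": 0, "jaw": 0},
    {"dx": 3.7, "dy": 3.0, "dz": 0, "ax": 0, "ay": 0, "az": 0, "jaw": 0}
  ]
}}

```text
time_s: 3.7
tool_pos: [0.5819, 0.1047, 0.2313]
tool_rot: [0.007, 0.671, 0.741, 0.0]
ft_force: [0.6, -0.1, 0.4]
width: 0.0003
```

```bash
python3 t.py .606 .190 .08 1.679
```

```text
t 3.7 pos [0.5819 0.1047 0.2313] psi 1.6693 tilt [ 0.01  -0.009] f [ 0.6 -0.1  0.4] w 0.0003
d tool cm [ 8.39  3.1  15.08] az -0.01
```

{"name": "servo_tool", "arguments": {
  "increments": [
    {"dx": 4.2, "dy": 1.5, "dz": 2.0, "ax": 0, "ay": 0, "az": 0, "jaw": 0},
    {"dx": 4.2, "dy": 1.5, "dz": 2.0, "ax": 0, "ay": 0, "az": 0, "jaw": 0},
    {"dx": 0, "dy": 0, "dz": 4.5, "ax": 0, "ay": 0, "az": 0, "jaw": 0},
    {"dx": 0, "dy": 0, "dz": 4.5, "ax": 0, "ay": 0, "az": 0, "jaw": 0},
    {"dx": 0, "dy": 0, "dz": 0, "ax": 0, "ay": 0, "az": 0, "jaw": 0}
  ]
}}

```text
time_s: 4.2
tool_pos: [0.6113, 0.201, 0.0987]
tool_rot: [0.009, 0.668, 0.744, 0.004]
ft_force: [-0.8, 0.1, -0.2]
width: -0.0004
```

```bash
python3 t.py .606 .190 .08 1.679
python3 - <<'E'
from h import *
p=ctrl.snapshot("scene"); cv2.imwrite("pics/s1.png",cv2.resize(p["color"][150:340,220:480],None,fx=3,fy=3))
s=ctrl.read_state(); print(proj(p,s["tool_pos"]))
p=ctrl.snapshot("top"); cv2.imwrite("pics/t1.png",cv2.resize(p["color"][120:320,160:420],None,fx=3,fy=3))
print(proj(p,s["tool_pos"]))
E
```

```text
t 4.2 pos [0.6113 0.201  0.0987] psi 1.6788 tilt [ 0.019 -0.006] f [-0.8  0.1 -0.2] w -0.0004
d tool cm [-1.02 -0.68  1.87] az -0.0
[[405.7904289  278.42946861]]
[[206.88668753 160.18838203]]
```

View pics/s1.png

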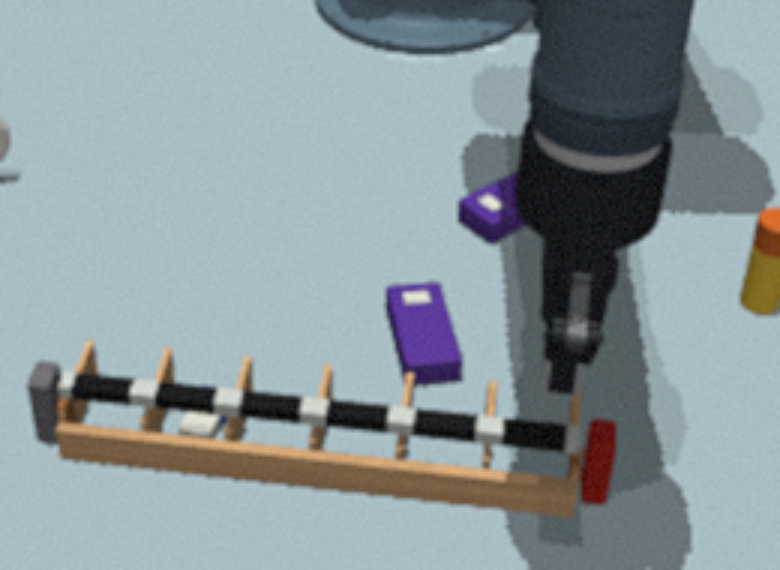

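View pics/t1.png

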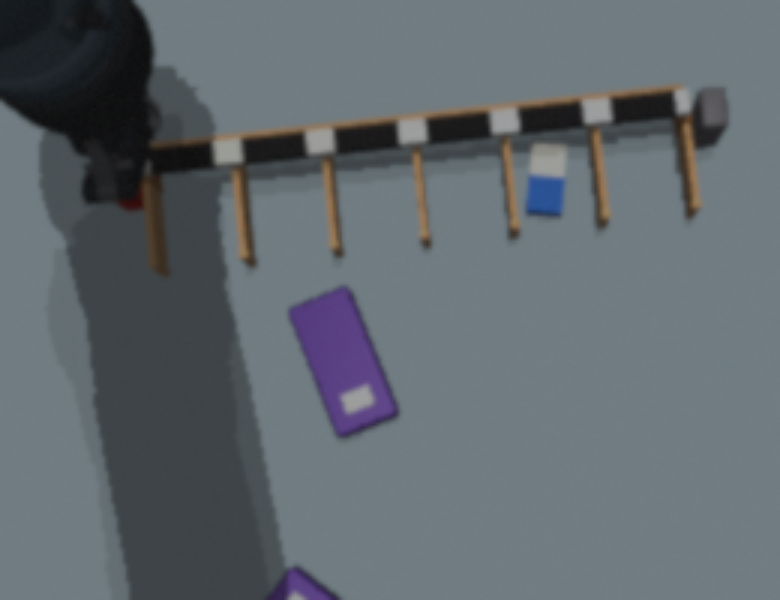

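```bash
sed -i 's/^    print("d tool cm"/    zt=R.T@np.array([0,0,-1.]); print("ax ay",np.round([-zt[1],zt[0]],3))\n    print("d tool cm"/' t.py; python3 t.py .6065 .190 .08 1.679
```

```text
t 4.3 pos [0.6153 0.2011 0.1053] psi 1.6776 tilt [ 0.029 -0.004] f [-0.3 -0.8  0.2] w -0.0001
ax ay [0.028 0.007]
d tool cm [-1.   -1.07  2.51] az -0.001
```

{"name": "servo_tool", "arguments": {
  "increments": [
    {"dx": -1.0, "dy": -0.65, "dz": 0, "ax": 0.018, "ay": 0.008, "az": 0, "jaw": 0},
    {"dx": 0, "dy": 0, "dz": 0, "ax": 0, "ay": 0, "az": 0, "jaw": 0}
  ]
}}

```text
time_s: 4.5
tool_pos: [0.6127, 0.1895, 0.1109]
tool_rot: [0.005, 0.669, 0.744, 0.007]
ft_force: [-0.4, -0.5, -0.4]
width: 0.0002
```

```bash
python3 t.py .6065 .190 .06 1.679
```

```text
t 4.5 pos [0.6127 0.1895 0.1109] psi 1.677 tilt [0.016 0.004] f [-0.4 -0.5 -0.4] w 0.0002
ax ay [ 0.017 -0.002]
d tool cm [ 0.1  -0.69  5.08] az -0.002
```

{"name": "servo_tool", "arguments": {
  "increments": [
    {"dx": 0, "dy": -0.6, "dz": 1.5, "ax": 0.016, "ay": 0, "az": 0, "jaw": 0},
    {"dx": 0, "dy": 0, "dz": 0, "ax": 0, "ay": 0, "az": 0, "jaw": 0},
    {"dx": 0, "dy": 0, "dz": 0, "ax": 0, "ay": 0, "az": 0, "jaw": 0}
  ]
}}

```text
time_s: 4.8
tool_pos: [0.6102, 0.1878, 0.0999]
tool_rot: [0.002, 0.67, 0.743, 0.004]
ft_force: [0.2, -0.5, -0.2]
width: -0.0001
```

```bash
python3 t.py .6065 .190 .06 1.679; python3 -c "
from h import *
s=ctrl.read_state();print(s['joint_positions'],s['joint_vel'])"
```

```text
t 4.8 pos [0.6102 0.1878 0.0999] psi 1.6741 tilt [0.008 0.004] f [ 0.2 -0.5 -0.2] w -0.0001
ax ay [ 0.008 -0.003]
d tool cm [ 0.25 -0.38  3.99] az -0.005
[0.19804949 0.5597323  0.02495032 1.02767024 0.00241908 1.66554244] [-0.00478201  0.00842338 -0.02241046  0.0055389   0.00061131  0.00083221]
```

{"name": "servo_tool", "arguments": {
  "increments": [
    {"dx": 0.2, "dy": -0.35, "dz": 1.0, "ax": 0.008, "ay": -0.003, "az": 0, "jaw": 0},
    {"dx": 0, "dy": 0, "dz": 1.0, "ax": 0, "ay": 0, "az": 0, "jaw": 0},
    {"dx": 0, "dy": 0, "dz": 0.8, "ax": 0, "ay": 0, "az": 0, "jaw": 0},
    {"dx": 0, "dy": 0, "dz": 0, "ax": 0, "ay": 0, "az": 0, "jaw": 0}
  ]
}}

```text
time_s: 5.2
tool_pos: [0.6058, 0.1899, 0.0692]
tool_rot: [-0.0, 0.669, 0.743, -0.0]
ft_force: [-0.6, 0.7, 0.2]
width: 0.0002
```

```bash
python3 t.py .6065 .190 .056 1.679
```

```text
t 5.2 pos [0.6058 0.1899 0.0692] psi 1.6746 tilt [-0.001 -0.   ] f [-0.6  0.7  0.2] w 0.0002
ax ay [-0.001 -0.   ]
d tool cm [0.01 0.07 1.32] az -0.004
```

Run:
```python
from h import *
s=ctrl.read_state()
p=ctrl.snapshot("scene"); cv2.imwrite("pics/s2.png",cv2.resize(p["color"][220:340,300:460],None,fx=5,fy=5))
print((proj(p,s["tool_pos"])-[300,220])*5)
```

```text
[[490.67408573 338.80752665]]
```

View pics/s2.png

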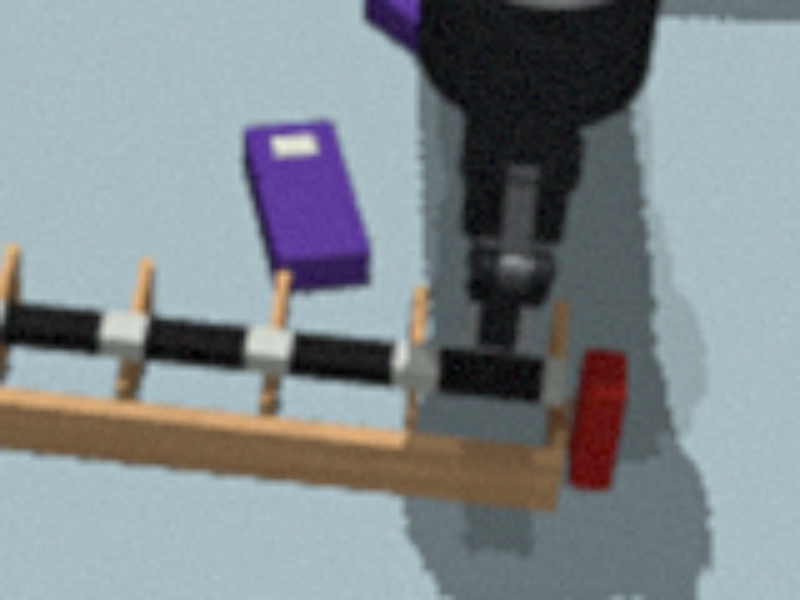

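The fingertip at crop (497,345) is centred along pad 1 (black from 440 to 545), which is next to the red post. I'll press it.

{"name": "servo_tool", "arguments": {
  "increments": [
    {"dx": 0, "dy": 0.05, "dz": 0.7, "ax": 0, "ay": 0, "az": 0, "jaw": 0},
    {"dx": 0, "dy": 0, "dz": 0.5, "ax": 0, "ay": 0, "az": 0, "jaw": 0},
    {"dx": 0, "dy": 0, "dz": 0.4, "ax": 0, "ay": 0, "az": 0, "jaw": 0},
    {"dx": 0, "dy": 0, "dz": 0.3, "ax": 0, "ay": 0, "az": 0, "jaw": 0},
    {"dx": 0, "dy": 0, "dz": 0.2, "ax": 0, "ay": 0, "az": 0, "jaw": 0}
  ]
}}

```text
time_s: 5.75
tool_pos: [0.6075, 0.1903, 0.0489]
tool_rot: [0.0, 0.669, 0.743, 0.001]
ft_force: [-1.6, -0.9, 6.0]
width: 0.0
```

```bash
python3 t.py .6065 .190 .05 1.679
```

```text
t 5.75 pos [0.6075 0.1903 0.0489] psi 1.6748 tilt [0.002 0.   ] f [-1.6 -0.9  6. ] w 0.0
ax ay [ 0.002 -0.   ]
d tool cm [-0.02 -0.11 -0.11] az -0.004
```

{"name": "servo_tool", "arguments": {
  "increments": [
    {"dx": 0, "dy": 0, "dz": 0.3, "ax": 0, "ay": 0, "az": 0, "jaw": 0},
    {"dx": 0, "dy": 0, "dz": 0.2, "ax": 0, "ay": 0, "az": 0, "jaw": 0}
  ]
}}

```text
time_s: 5.95
tool_pos: [0.6076, 0.1903, 0.0468]
tool_rot: [0.001, 0.669, 0.743, 0.001]
ft_force: [-6.9, -1.9, 18.6]
width: 0.0005
```

{"name": "servo_tool", "arguments": {
  "increments": [
    {"dx": 0, "dy": 0, "dz": -1.0, "ax": 0, "ay": 0, "az": 0, "jaw": 0},
    {"dx": 0, "dy": 0, "dz": -1.5, "ax": 0, "ay": 0, "az": 0, "jaw": 0},
    {"dx": 0, "dy": 0, "dz": -1.0, "ax": 0, "ay": 0, "az": 0, "jaw": 0},
    {"dx": -1.5, "dy": 0, "dz": 0, "ax": 0, "ay": 0, "az": 0, "jaw": 0},
    {"dx": -2.0, "dy": 0, "dz": 0, "ax": 0, "ay": 0, "az": 0, "jaw": 0},
    {"dx": -1.5, "dy": 0, "dz": 0, "ax": 0, "ay": 0, "az": 0, "jaw": 0},
    {"dx": 0, "dy": 0, "dz": 0, "ax": 0, "ay": 0, "az": 0, "jaw": 0}
  ]
}}

```text
time_s: 6.65
tool_pos: [0.6139, 0.1368, 0.0832]
tool_rot: [0.002, 0.669, 0.743, 0.002]
ft_force: [0.4, -0.6, 0.1]
width: -0.0001
```

```bash
python3 t.py .6122 .1367 .066 1.679
```

```text
t 6.65 pos [0.6139 0.1368 0.0832] psi 1.6752 tilt [ 0.005 -0.   ] f [ 0.4 -0.6  0.1] w -0.0001
ax ay [0.005 0.001]
d tool cm [ 0.01 -0.18  1.72] az -0.004
```

Pad 1 reached the bottom of its travel (0.0468). Pad 2 next.

{"name": "servo_tool", "arguments": {
  "increments": [
    {"dx": 0, "dy": -0.18, "dz": 0.9, "ax": 0.005, "ay": 0.001, "az": 0, "jaw": 0},
    {"dx": 0, "dy": 0, "dz": 0.9, "ax": 0, "ay": 0, "az": 0, "jaw": 0},
    {"dx": 0, "dy": 0, "dz": 0.6, "ax": 0, "ay": 0, "az": 0, "jaw": 0},
    {"dx": 0, "dy": 0, "dz": 0.5, "ax": 0, "ay": 0, "az": 0, "jaw": 0},
    {"dx": 0, "dy": 0, "dz": 0.4, "ax": 0, "ay": 0, "az": 0, "jaw": 0},
    {"dx": 0, "dy": 0, "dz": 0.2, "ax": 0, "ay": 0, "az": 0, "jaw": 0},
    {"dx": 0, "dy": 0, "dz": 0.2, "ax": 0, "ay": 0, "az": 0, "jaw": 0}
  ]
}}

```text
time_s: 7.35
tool_pos: [0.6117, 0.1365, 0.0469]
tool_rot: [0.001, 0.669, 0.743, -0.0]
ft_force: [-5.9, -2.9, 16.6]
width: 0.0002
```

```bash
python3 t.py .6122 .1367 .0475 1.679;  python3 - <<'E'
from h import *
p=ctrl.snapshot("scene"); cv2.imwrite("pics/s3.png",cv2.resize(p["color"][220:340,300:460],None,fx=5,fy=5))
E
```

```text
t 7.35 pos [0.6117 0.1365 0.0469] psi 1.6761 tilt [ 0.001 -0.002] f [-5.9 -2.9 16.6] w 0.0002
ax ay [0.001 0.002]
d tool cm [ 0.01  0.05 -0.06] az -0.003
```

View pics/s3.png

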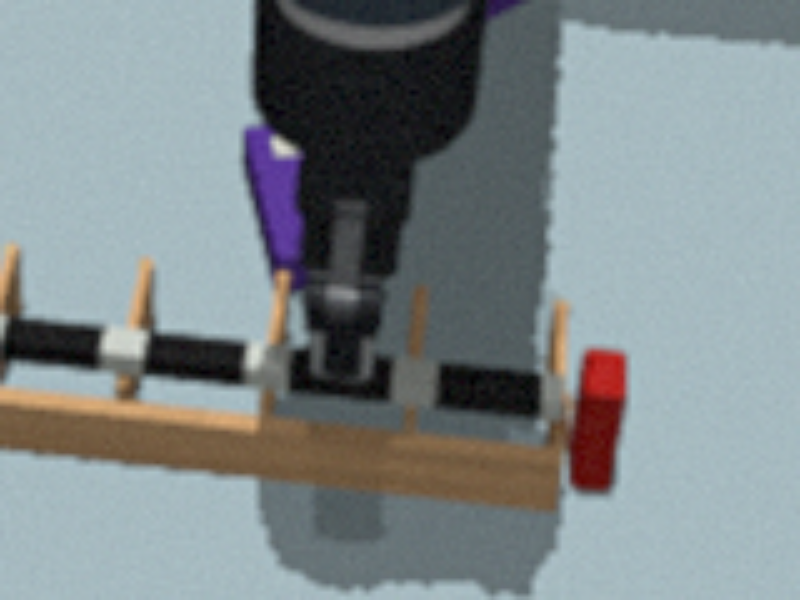

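The fingertip is at crop (343,360), on black pad 2 (293–390) with clearance from both aluminium pieces, and the rail is bottomed. Pad 3 next.

{"name": "servo_tool", "arguments": {
  "increments": [
    {"dx": 0, "dy": 0, "dz": -1.0, "ax": 0, "ay": 0, "az": 0, "jaw": 0},
    {"dx": 0, "dy": 0, "dz": -1.5, "ax": 0, "ay": 0, "az": 0, "jaw": 0},
    {"dx": 0, "dy": 0, "dz": -1.0, "ax": 0, "ay": 0, "az": 0, "jaw": 0},
    {"dx": -1.5, "dy": 0, "dz": 0, "ax": 0, "ay": 0, "az": 0, "jaw": 0},
    {"dx": -2.0, "dy": 0, "dz": 0, "ax": 0, "ay": 0, "az": 0, "jaw": 0},
    {"dx": -1.5, "dy": 0, "dz": 0, "ax": 0, "ay": 0, "az": 0, "jaw": 0},
    {"dx": 0, "dy": 0, "dz": 0, "ax": 0, "ay": 0, "az": 0, "jaw": 0}
  ]
}}

```text
time_s: 8.1
tool_pos: [0.617, 0.0853, 0.0823]
tool_rot: [0.001, 0.668, 0.745, -0.001]
ft_force: [-0.0, -0.1, 1.0]
width: 0.0002
```

```bash
python3 t.py .618 .0830 .055 1.679
```

```text
t 8.1 pos [0.617  0.0853 0.0823] psi 1.6798 tilt [ 0.001 -0.003] f [-0.  -0.1  1. ] w 0.0002
ax ay [0.001 0.003]
d tool cm [-0.23  0.08  2.73] az 0.001
```

{"name": "servo_tool", "arguments": {
  "increments": [
    {"dx": -0.23, "dy": 0.05, "dz": 0.9, "ax": 0, "ay": 0.003, "az": 0, "jaw": 0},
    {"dx": 0, "dy": 0, "dz": 0.9, "ax": 0, "ay": 0, "az": 0, "jaw": 0},
    {"dx": 0, "dy": 0, "dz": 0.6, "ax": 0, "ay": 0, "az": 0, "jaw": 0},
    {"dx": 0, "dy": 0, "dz": 0.5, "ax": 0, "ay": 0, "az": 0, "jaw": 0},
    {"dx": 0, "dy": 0, "dz": 0.4, "ax": 0, "ay": 0, "az": 0, "jaw": 0},
    {"dx": 0, "dy": 0, "dz": 0.2, "ax": 0, "ay": 0, "az": 0, "jaw": 0},
    {"dx": 0, "dy": 0, "dz": 0.1, "ax": 0, "ay": 0, "az": 0, "jaw": 0}
  ]
}}

```text
time_s: 8.8
tool_pos: [0.6175, 0.0827, 0.0473]
tool_rot: [0.002, 0.667, 0.745, -0.0]
ft_force: [-3.2, -2.3, 7.6]
width: 0.0
```

```bash
python3 t.py .618 .0830 .0475 1.679;  python3 - <<'E'
from h import *
p=ctrl.snapshot("scene"); cv2.imwrite("pics/s4.png",cv2.resize(p["color"][220:340,300:460],None,fx=5,fy=5))
E
```

```text
t 8.8 pos [0.6175 0.0827 0.0473] psi 1.6807 tilt [ 0.002 -0.002] f [-3.2 -2.3  7.6] w 0.0
ax ay [0.002 0.002]
d tool cm [ 0.02  0.05 -0.02] az 0.002
```

View pics/s4.png

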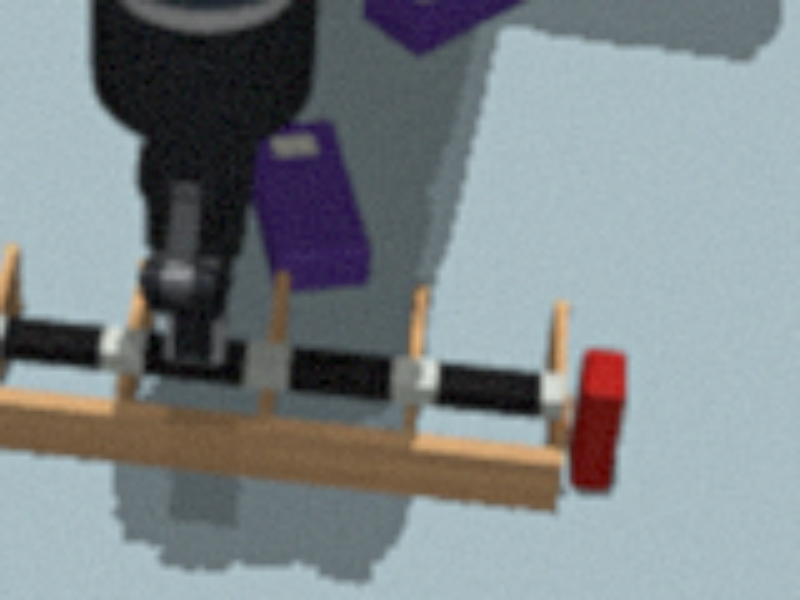

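Pad 3 is pressed: the tip at crop (195,350) is within the black from 145 to 245, and the rail is down 7.7 mm. Now I'll lift, back off over the bank, turn and open.

{"name": "servo_tool", "arguments": {
  "increments": [
    {"dx": 0, "dy": 0, "dz": -1.0, "ax": 0, "ay": 0, "az": 0, "jaw": 0},
    {"dx": 0, "dy": 0, "dz": -2.0, "ax": 0, "ay": 0, "az": 0, "jaw": 0},
    {"dx": 0, "dy": 0, "dz": -2.5, "ax": 0, "ay": 0, "az": 0, "jaw": 0},
    {"dx": 0, "dy": -2.0, "dz": -1.5, "ax": 0, "ay": 0, "az": 0, "jaw": 0},
    {"dx": 0.3, "dy": -3.5, "dz": 0, "ax": 0, "ay": 0, "az": 0, "jaw": 0},
    {"dx": 0.3, "dy": -3.5, "dz": 0, "ax": 0, "ay": 0, "az": 0, "jaw": 0},
    {"dx": 0.2, "dy": -2.5, "dz": 0, "ax": 0, "ay": 0, "az": 0, "jaw": 0},
    {"dx": 0, "dy": 0, "dz": 0, "ax": 0, "ay": 0, "az": -0.1, "jaw": 6.0},
    {"dx": 0, "dy": 0, "dz": 0, "ax": 0, "ay": 0, "az": -0.14, "jaw": 6.0},
    {"dx": 0, "dy": 0, "dz": 0, "ax": 0, "ay": 0, "az": -0.14, "jaw": 6.0},
    {"dx": 0, "dy": 0, "dz": 0, "ax": 0, "ay": 0, "az": -0.14, "jaw": 6.0},
    {"dx": 0, "dy": 0, "dz": 0, "ax": 0, "ay": 0, "az": -0.14, "jaw": 6.0},
    {"dx": 0, "dy": 0, "dz": 0, "ax": 0, "ay": 0, "az": -0.14, "jaw": 6.0},
    {"dx": 0, "dy": 0, "dz": 0, "ax": 0, "ay": 0, "az": -0.14, "jaw": 6.0},
    {"dx": 0, "dy": 0, "dz": 0, "ax": 0, "ay": 0, "az": -0.14, "jaw": 6.0},
    {"dx": 0, "dy": 0, "dz": 0, "ax": 0, "ay": 0, "az": -0.14, "jaw": 6.0},
    {"dx": 0, "dy": 0, "dz": 0, "ax": 0, "ay": 0, "az": -0.14, "jaw": 6.0},
    {"dx": 0, "dy": 0, "dz": 0, "ax": 0, "ay": 0, "az": -0.14, "jaw": 6.0},
    {"dx": 0, "dy": 0, "dz": 0, "ax": 0, "ay": 0, "az": -0.14, "jaw": 6.0},
    {"dx": 0, "dy": 0, "dz": 0, "ax": 0, "ay": 0, "az": -0.14, "jaw": 6.0}
  ]
}}

```text
time_s: 10.85
tool_pos: [0.4927, 0.0885, 0.1213]
tool_rot: [-0.001, -0.202, 0.979, 0.005]
ft_force: [-0.6, -0.1, -0.2]
width: 0.0603
```

```bash
python3 t.py .490 .0985 .05 3.527;  python3 - <<'E'
from m import *
for n in("top","scene"):
    p=ctrl.snapshot(n); cv2.imwrite(f"pics/{n}5.png",cv2.resize(p["color"][150:340,220:480],None,fx=3,fy=3))
    for b in bank(p):print(n,b)
E
```

```text
t 10.85 pos [0.4927 0.0885 0.1213] psi -2.7351 tilt [-0.003  0.009] f [-0.6 -0.1 -0.2] w 0.0603
ax ay [0.01  0.001]
d tool cm [-0.14  0.95  7.14] az 0.021
top (array([468.9,  85.9]), array([38.2, 31.3]), np.float32(0.386), (np.float64(283.0), np.float64(252.0)))
scene (array([493.3, 100.7]), array([89.1, 39. ]), np.float32(0.398), (np.float64(361.0), np.float64(261.0)))
scene (array([328. , 138.3]), array([42.6, 86.5]), np.float32(-0.652), (np.float64(391.0), np.float64(217.0)))
```

View pics/scene5.png

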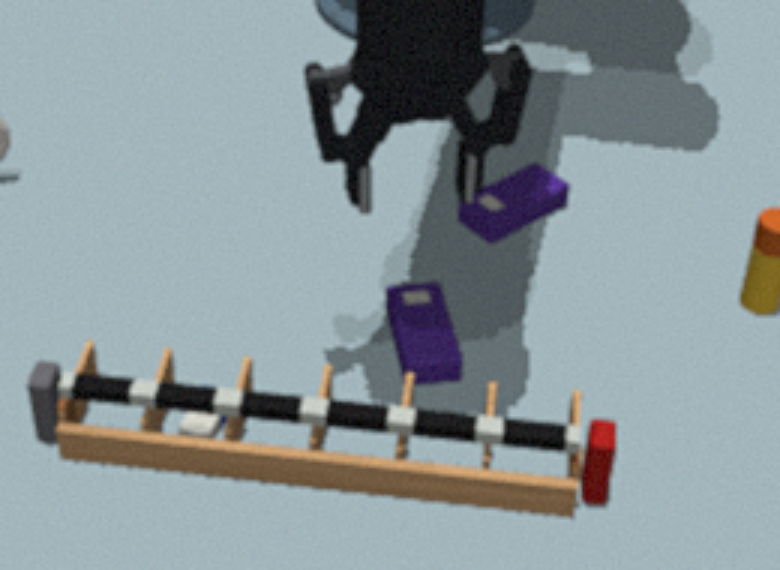

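{"name": "servo_tool", "arguments": {
  "increments": [
    {"dx": -0.14, "dy": 0.95, "dz": 1.5, "ax": 0.01, "ay": 0, "az": 0.02, "jaw": 6.0},
    {"dx": 0, "dy": 0, "dz": 2.0, "ax": 0, "ay": 0, "az": 0, "jaw": 6.0},
    {"dx": 0, "dy": 0, "dz": 2.0, "ax": 0, "ay": 0, "az": 0, "jaw": 6.0},
    {"dx": 0, "dy": 0, "dz": 1.5, "ax": 0, "ay": 0, "az": 0, "jaw": 6.0},
    {"dx": 0, "dy": 0, "dz": 0, "ax": 0, "ay": 0, "az": 0, "jaw": 6.0}
  ]
}}

```text
time_s: 11.45
tool_pos: [0.4912, 0.1, 0.0505]
tool_rot: [0.002, -0.181, 0.984, 0.0]
ft_force: [-0.4, 0.1, -0.8]
width: 0.0599
```

```bash
python3 t.py .490 .0985 .005 3.527;  python3 - <<'E'
from m import *
for n in("scene",):
    p=ctrl.snapshot(n); cv2.imwrite(f"pics/{n}6.png",cv2.resize(p["color"][190:320,280:440],None,fx=5,fy=5))
E
```

```text
t 11.45 pos [0.4912 0.1    0.0505] psi -2.778 tilt [0.003 0.001] f [-0.4  0.1 -0.8] w 0.0599
ax ay [0.    0.003]
d tool cm [ 0.18 -0.1   4.55] az -0.022
```

View pics/scene6.png

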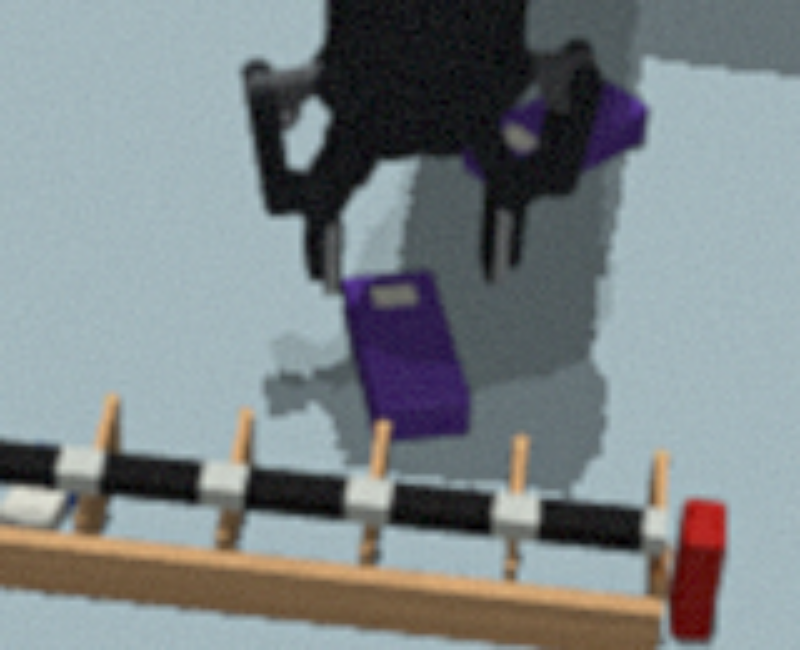

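The jaws straddle the bank, with fingers at crop (325,280) and (497,275). I'll lower to desk level and close loosely so the bank can be guided without lifting.

{"name": "servo_tool", "arguments": {
  "increments": [
    {"dx": 0.15, "dy": -0.1, "dz": 1.2, "ax": 0, "ay": 0.003, "az": -0.02, "jaw": 6.0},
    {"dx": 0, "dy": 0, "dz": 1.2, "ax": 0, "ay": 0, "az": 0, "jaw": 6.0},
    {"dx": 0, "dy": 0, "dz": 1.0, "ax": 0, "ay": 0, "az": 0, "jaw": 6.0},
    {"dx": 0, "dy": 0, "dz": 0.7, "ax": 0, "ay": 0, "az": 0, "jaw": 6.0},
    {"dx": 0, "dy": 0, "dz": 0, "ax": 0, "ay": 0, "az": 0, "jaw": 6.0}
  ]
}}

```text
time_s: 12.0
tool_pos: [0.493, 0.0987, 0.0093]
tool_rot: [0.003, -0.19, 0.982, -0.0]
ft_force: [-0.3, 0.5, 0.2]
width: 0.0603
```

```bash
python3 t.py .490 .0985 .005 3.527;  python3 - <<'E'
from m import *
for n in("scene",):
    p=ctrl.snapshot(n); cv2.imwrite(f"pics/{n}7.png",cv2.resize(p["color"][190:320,280:440],None,fx=5,fy=5))
E
```

```text
t 12.0 pos [0.493  0.0987 0.0093] psi -2.7592 tilt [0.005 0.001] f [-0.3  0.5  0.2] w 0.0603
ax ay [-0.001  0.005]
d tool cm [0.28 0.09 0.43] az -0.003
```

View pics/scene7.png

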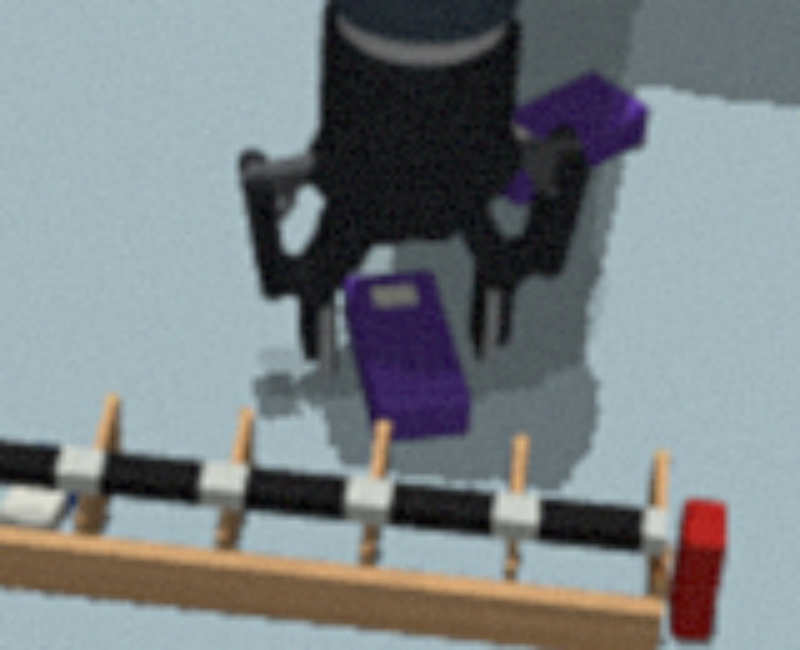

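{"name": "servo_tool", "arguments": {
  "increments": [
    {"dx": 0, "dy": 0, "dz": 0.4, "ax": 0, "ay": 0.004, "az": 0, "jaw": 5.0},
    {"dx": 0, "dy": 0, "dz": 0, "ax": 0, "ay": 0, "az": 0, "jaw": 4.6},
    {"dx": 0, "dy": 0, "dz": 0, "ax": 0, "ay": 0, "az": 0, "jaw": 4.3},
    {"dx": 0, "dy": 0, "dz": 0, "ax": 0, "ay": 0, "az": 0, "jaw": 4.2},
    {"dx": 0, "dy": 0, "dz": 0, "ax": 0, "ay": 0, "az": 0, "jaw": 4.2}
  ],
  "squeeze": 20
}}

```text
time_s: 12.55
tool_pos: [0.4938, 0.0992, 0.0063]
tool_rot: [0.001, -0.19, 0.982, -0.0]
ft_force: [0.9, -0.3, -0.1]
width: 0.0417
```

```bash
python3 t.py .490 .0985 .005 3.25;  python3 - <<'E'
from m import *
for n in("scene",):
    p=ctrl.snapshot(n); cv2.imwrite(f"pics/{n}8.png",cv2.resize(p["color"][190:320,280:440],None,fx=5,fy=5))
E
```

```text
t 12.55 pos [0.4938 0.0992 0.0063] psi -2.759 tilt [0.003 0.   ] f [ 0.9 -0.3 -0.1] w 0.0417
ax ay [-0.001  0.003]
d tool cm [0.38 0.08 0.13] az 0.274
```

View pics/scene8.png

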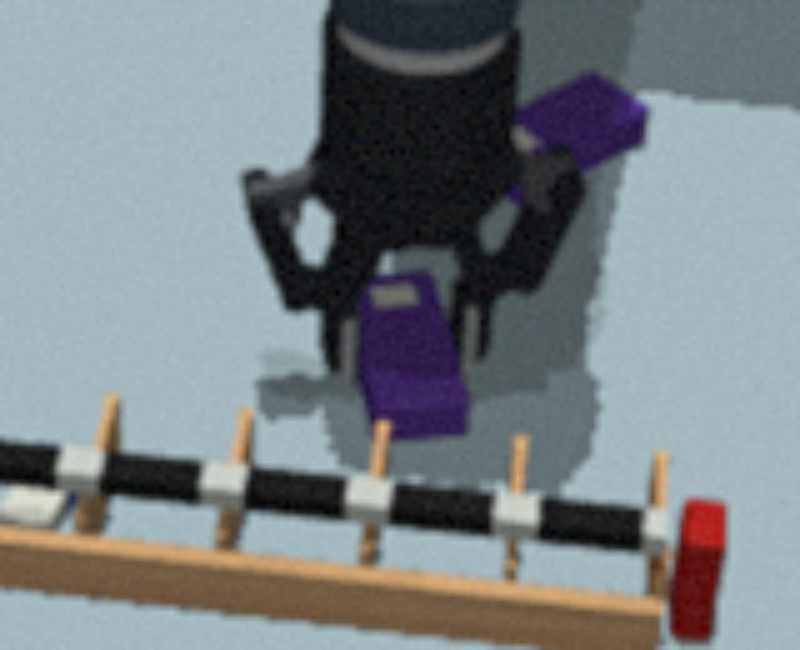

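{"name": "servo_tool", "arguments": {
  "increments": [
    {"dx": 0, "dy": 0, "dz": 0, "ax": 0, "ay": 0.003, "az": 0.05, "jaw": 4.2},
    {"dx": 0, "dy": 0, "dz": 0, "ax": 0, "ay": 0, "az": 0.05, "jaw": 4.2},
    {"dx": 0, "dy": 0, "dz": 0, "ax": 0, "ay": 0, "az": 0.05, "jaw": 4.2},
    {"dx": 0, "dy": 0, "dz": 0, "ax": 0, "ay": 0, "az": 0.05, "jaw": 4.2},
    {"dx": 0, "dy": 0, "dz": 0, "ax": 0, "ay": 0, "az": 0.05, "jaw": 4.2},
    {"dx": 0, "dy": 0, "dz": 0, "ax": 0, "ay": 0, "az": 0.03, "jaw": 4.2}
  ]
}}

```text
time_s: 13.2
tool_pos: [0.4936, 0.0986, 0.0066]
tool_rot: [0.0, -0.046, 0.999, -0.001]
ft_force: [-0.3, 0.3, -0.0]
width: 0.0418
```

```bash
python3 t.py .490 .0705 .006 3.25
```

```text
t 13.2 pos [0.4936 0.0986 0.0066] psi -3.0504 tilt [ 0.    -0.002] f [-0.3  0.3 -0. ] w 0.0418
ax ay [-0.002 -0.   ]
d tool cm [ 0.62 -2.77  0.07] az -0.017
```

{"name": "servo_tool", "arguments": {
  "increments": [
    {"dx": 0, "dy": -0.5, "dz": 0, "ax": 0, "ay": 0, "az": -0.015, "jaw": 4.2},
    {"dx": 0, "dy": -0.5, "dz": 0, "ax": 0, "ay": 0, "az": 0, "jaw": 4.2},
    {"dx": 0, "dy": -0.5, "dz": 0, "ax": 0, "ay": 0, "az": 0, "jaw": 4.2},
    {"dx": 0, "dy": -0.5, "dz": 0, "ax": 0, "ay": 0, "az": 0, "jaw": 4.2},
    {"dx": 0, "dy": -0.5, "dz": 0, "ax": 0, "ay": 0, "az": 0, "jaw": 4.2},
    {"dx": 0, "dy": -0.3, "dz": 0, "ax": 0, "ay": 0, "az": 0, "jaw": 4.2},
    {"dx": 0, "dy": 0, "dz": 0, "ax": 0, "ay": 0, "az": 0, "jaw": 4.2}
  ]
}}

```text
time_s: 13.9
tool_pos: [0.4972, 0.068, 0.0069]
tool_rot: [0.0, -0.054, 0.999, -0.001]
ft_force: [0.2, 0.6, -0.0]
width: 0.0421
```

```bash
python3 t.py .4963 .0688 .006 3.25;  python3 - <<'E'
from m import *
for n in("scene",):
    p=ctrl.snapshot(n); cv2.imwrite(f"pics/{n}9.png",cv2.resize(p["color"][190:320,280:440],None,fx=5,fy=5))
    for b in bank(p):print(b)
E
```

```text
t 13.9 pos [0.4972 0.068  0.0069] psi -3.033 tilt [ 0.001 -0.002] f [ 0.2  0.6 -0. ] w 0.0421
ax ay [-0.002  0.001]
d tool cm [0.08 0.09 0.09] az 0.0
(array([495.7,  69. ]), array([88.5, 40.6]), np.float32(0.128), (np.float64(346.0), np.float64(260.0)))
(array([327.6, 139.8]), array([44.3, 85.6]), np.float32(-0.652), (np.float64(391.0), np.float64(217.0)))
```

View pics/scene9.png

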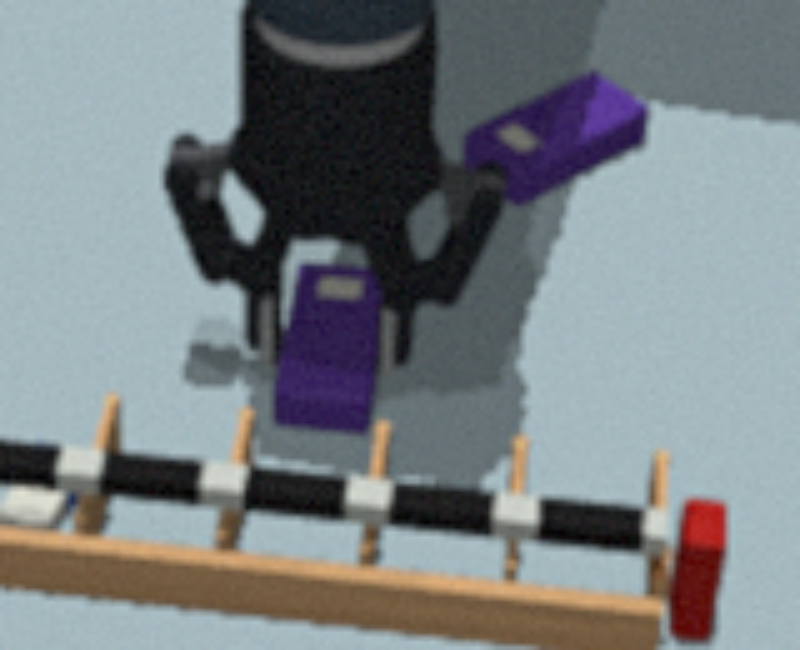

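The bank now lies in line with gap 3, about 2 mm towards −y. I'll nudge it back, open, and retreat straight behind it with the fingers staying at its sides.

{"name": "servo_tool", "arguments": {
  "increments": [
    {"dx": 0, "dy": 0.2, "dz": 0, "ax": 0, "ay": 0, "az": 0, "jaw": 4.2},
    {"dx": 0, "dy": 0.15, "dz": 0, "ax": 0, "ay": 0, "az": 0, "jaw": 4.2},
    {"dx": 0, "dy": 0, "dz": 0, "ax": 0, "ay": 0, "az": 0, "jaw": 6.0},
    {"dx": 0, "dy": 0, "dz": 0, "ax": 0, "ay": 0, "az": 0, "jaw": 6.0},
    {"dx": 0, "dy": 0, "dz": 0, "ax": 0, "ay": 0, "az": 0, "jaw": 6.0},
    {"dx": 1.0, "dy": 0, "dz": 0, "ax": 0, "ay": 0, "az": 0, "jaw": 6.0},
    {"dx": 1.3, "dy": 0, "dz": 0, "ax": 0, "ay": 0, "az": 0, "jaw": 6.0},
    {"dx": 1.3, "dy": 0, "dz": 0, "ax": 0, "ay": 0, "az": 0, "jaw": 6.0},
    {"dx": 1.3, "dy": 0, "dz": 0, "ax": 0, "ay": 0, "az": 0, "jaw": 6.0},
    {"dx": 1.3, "dy": 0, "dz": 0, "ax": 0, "ay": 0, "az": 0, "jaw": 6.0},
    {"dx": 1.0, "dy": 0, "dz": 0, "ax": 0, "ay": 0, "az": 0, "jaw": 6.0},
    {"dx": 0, "dy": 0, "dz": 0, "ax": 0, "ay": 0, "az": 0, "jaw": 6.0}
  ]
}}

```text
time_s: 15.15
tool_pos: [0.4183, 0.0638, 0.0066]
tool_rot: [-0.001, -0.055, 0.998, -0.002]
ft_force: [0.7, -0.3, 0.2]
width: 0.06
```

```bash
python3 t.py .43 .0630 .006 3.25;  python3 - <<'E'
from m import *
for n in("scene","top"):
    p=ctrl.snapshot(n); cv2.imwrite(f"pics/{n}10.png",cv2.resize(p["color"][140:320,220:440],None,fx=3.5,fy=3.5))
    for b in bank(p):print(n,b)
E
```

```text
t 15.15 pos [0.4183 0.0638 0.0066] psi -3.0315 tilt [-0.001 -0.003] f [ 0.7 -0.3  0.2] w 0.06
ax ay [-0.003 -0.001]
d tool cm [-1.15 -0.2   0.06] az 0.002
scene (array([494.8,  71.6]), array([89.1, 38.9]), np.float32(0.107), (np.float64(347.0), np.float64(259.0)))
scene (array([326.7, 138.8]), array([43.2, 83.5]), np.float32(-0.669), (np.float64(392.0), np.float64(217.0)))
```

View pics/scene10.png

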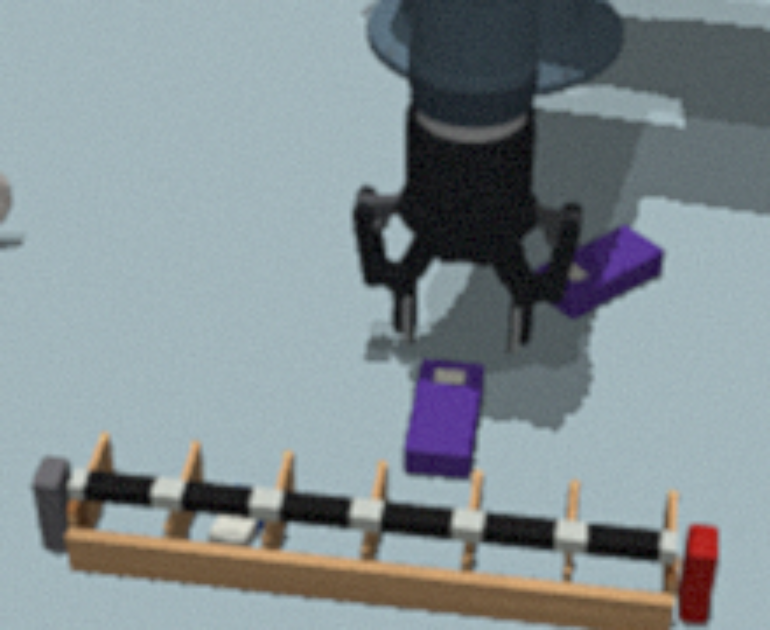

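View pics/top10.png

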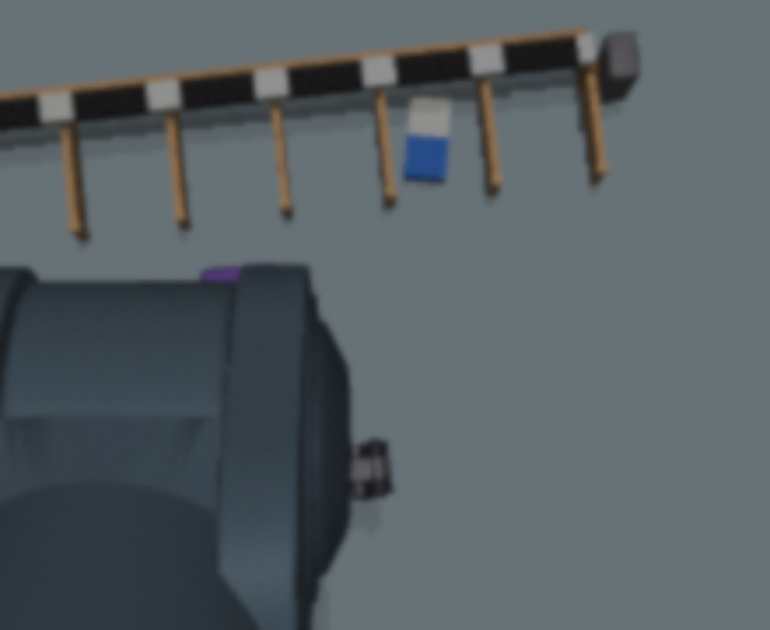

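The bank's yaw is 0.107 against 0.108 for the sorter, and it is 1 mm or less off the gap axis in the same camera. The fingers are clear behind it. I'll narrow the jaws for a two-point push and advance.

{"name": "servo_tool", "arguments": {
  "increments": [
    {"dx": 0, "dy": -0.2, "dz": 0, "ax": 0, "ay": 0, "az": 0, "jaw": 1.8},
    {"dx": 0, "dy": 0, "dz": 0, "ax": 0, "ay": 0, "az": 0, "jaw": 1.8},
    {"dx": 0, "dy": 0, "dz": 0, "ax": 0, "ay": 0, "az": 0, "jaw": 1.8},
    {"dx": -0.8, "dy": 0, "dz": 0, "ax": 0, "ay": 0, "az": 0, "jaw": 1.8},
    {"dx": -0.8, "dy": 0, "dz": 0, "ax": 0, "ay": 0, "az": 0, "jaw": 1.8},
    {"dx": -0.6, "dy": 0, "dz": 0, "ax": 0, "ay": 0, "az": 0, "jaw": 1.8},
    {"dx": -0.5, "dy": 0, "dz": 0, "ax": 0, "ay": 0, "az": 0, "jaw": 1.8},
    {"dx": -0.5, "dy": 0, "dz": 0, "ax": 0, "ay": 0, "az": 0, "jaw": 1.8},
    {"dx": -0.5, "dy": 0, "dz": 0, "ax": 0, "ay": 0, "az": 0, "jaw": 1.8}
  ]
}}

```text
time_s: 16.15
tool_pos: [0.4611, 0.0659, 0.0068]
tool_rot: [-0.0, -0.055, 0.998, -0.002]
ft_force: [-2.3, 0.1, 1.9]
width: 0.0181
```

```bash
python3 t.py .533 .0738 .0065 3.25;  python3 - <<'E'
from m import *
for n in("scene",):
    p=ctrl.snapshot(n); cv2.imwrite(f"pics/{n}11.png",cv2.resize(p["color"][190:320,280:440],None,fx=5,fy=5))
    for b in bank(p):print(n,b)
E
```

```text
t 16.15 pos [0.4611 0.0659 0.0068] psi -3.0314 tilt [-0.    -0.004] f [-2.3  0.1  1.9] w 0.0181
ax ay [-0.004 -0.001]
d tool cm [-7.23 -0.01  0.02] az 0.002
scene (array([517.1,  74. ]), array([91. , 39.2]), np.float32(0.115), (np.float64(345.0), np.float64(266.0)))
scene (array([327.3, 139.5]), array([43.5, 86. ]), np.float32(-0.652), (np.float64(393.0), np.float64(217.0)))
```

View pics/scene11.png

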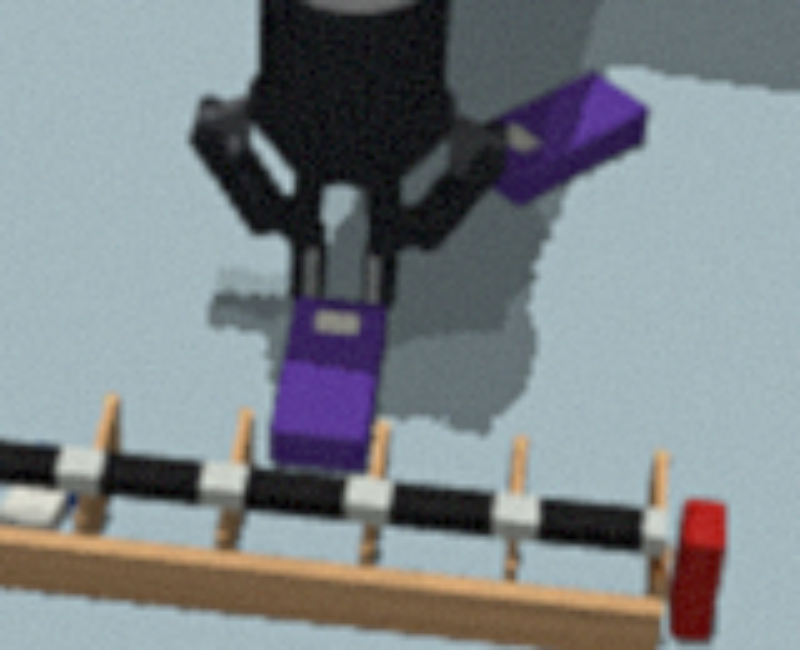

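The bank is at the mouth of gap 3, aligned, and both fingertips are on its end. I'll continue in slow rows.

{"name": "servo_tool", "arguments": {
  "increments": [
    {"dx": -0.7, "dy": 0, "dz": 0, "ax": 0, "ay": 0, "az": 0, "jaw": 1.8},
    {"dx": -0.7, "dy": 0, "dz": 0, "ax": 0, "ay": 0, "az": 0, "jaw": 1.8},
    {"dx": -0.7, "dy": 0, "dz": 0, "ax": 0, "ay": 0, "az": 0, "jaw": 1.8},
    {"dx": -0.7, "dy": 0, "dz": 0, "ax": 0, "ay": 0, "az": 0, "jaw": 1.8}
  ]
}}

```text
time_s: 16.6
tool_pos: [0.4919, 0.0694, 0.0067]
tool_rot: [0.0, -0.055, 0.998, -0.002]
ft_force: [-0.0, 0.3, 0.0]
width: 0.0178
```

```bash
python3 t.py .533 .0738 .0065 3.25;  python3 - <<'E'
from m import *
for n in("scene",):
    p=ctrl.snapshot(n)
    for b in bank(p):print(n,b)
E
```

```text
t 16.6 pos [0.4919 0.0694 0.0067] psi -3.0315 tilt [ 0.001 -0.003] f [-0.   0.3  0. ] w 0.0178
ax ay [-0.004  0.   ]
d tool cm [-4.13 -0.01  0.02] az 0.002
scene (array([538.3,  76.4]), array([72.7, 39.3]), np.float32(0.115), (np.float64(343.0), np.float64(276.0)))
scene (array([327.4, 139. ]), array([43.2, 86.3]), np.float32(-0.647), (np.float64(391.0), np.float64(217.0)))
```

{"name": "servo_tool", "arguments": {
  "increments": [
    {"dx": -0.6, "dy": 0, "dz": 0, "ax": 0, "ay": 0, "az": 0, "jaw": 1.8},
    {"dx": -0.6, "dy": 0, "dz": 0, "ax": 0, "ay": 0, "az": 0, "jaw": 1.8},
    {"dx": -0.6, "dy": 0, "dz": 0, "ax": 0, "ay": 0, "az": 0, "jaw": 1.8},
    {"dx": -0.6, "dy": 0, "dz": 0, "ax": 0, "ay": 0, "az": 0, "jaw": 1.8},
    {"dx": -0.5, "dy": 0, "dz": 0, "ax": 0, "ay": 0, "az": 0, "jaw": 1.8}
  ]
}}

```text
time_s: 17.15
tool_pos: [0.5246, 0.0729, 0.0069]
tool_rot: [0.001, -0.055, 0.998, -0.002]
ft_force: [-0.4, -0.6, -0.4]
width: 0.0181
```

```bash
python3 t.py .533 .0738 .0065 3.25;  python3 - <<'E'
from m import *
for n in("scene",):
    p=ctrl.snapshot(n); cv2.imwrite(f"pics/{n}12.png",cv2.resize(p["color"][190:320,280:440],None,fx=5,fy=5))
E
```

```text
t 17.15 pos [0.5246 0.0729 0.0069] psi -3.0315 tilt [ 0.002 -0.003] f [-0.4 -0.6 -0.4] w 0.0181
ax ay [-0.004  0.002]
d tool cm [-0.84 -0.    0.04] az 0.002
```

View pics/scene12.png

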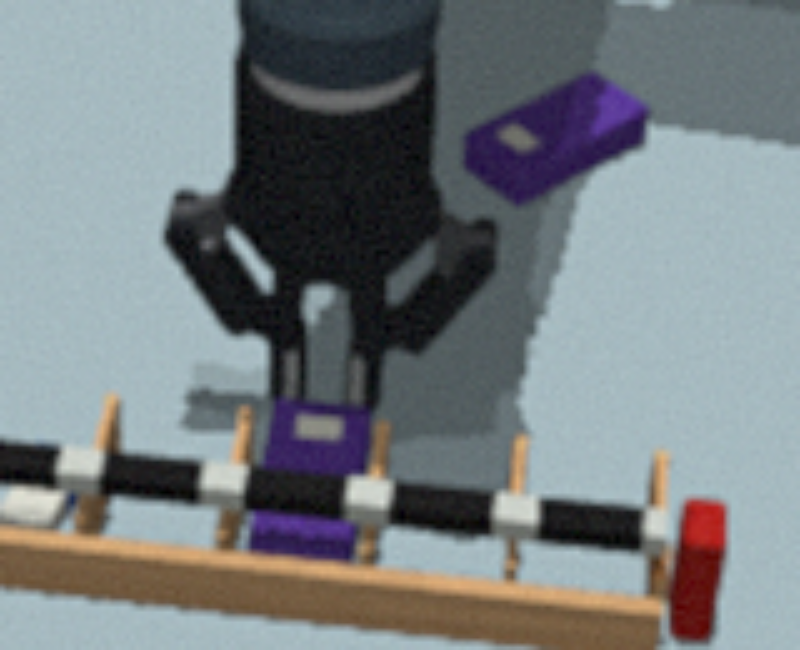

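Around 8–9 mm remain. I'll finish in small rows until the stop is felt.

{"name": "servo_tool", "arguments": {
  "increments": [
    {"dx": -0.4, "dy": 0, "dz": 0, "ax": 0, "ay": 0, "az": 0, "jaw": 1.8},
    {"dx": -0.3, "dy": 0, "dz": 0, "ax": 0, "ay": 0, "az": 0, "jaw": 1.8}
  ]
}}

```text
time_s: 17.4
tool_pos: [0.5326, 0.0737, 0.007]
tool_rot: [0.001, -0.055, 0.998, -0.002]
ft_force: [-7.6, -1.5, 6.4]
width: 0.0179
```

{"name": "servo_tool", "arguments": {
  "increments": [
    {"dx": -0.2, "dy": 0, "dz": 0, "ax": 0, "ay": 0, "az": 0, "jaw": 1.8}
  ]
}}

```text
time_s: 17.5
tool_pos: [0.5326, 0.0737, 0.0066]
tool_rot: [-0.001, -0.055, 0.998, -0.002]
ft_force: [-8.3, -1.0, 6.5]
width: 0.0181
```

{"name": "servo_tool", "arguments": {
  "increments": [
    {"dx": -0.2, "dy": 0, "dz": 0, "ax": 0, "ay": 0, "az": 0, "jaw": 1.8}
  ]
}}

```text
time_s: 17.6
tool_pos: [0.5325, 0.0738, 0.0063]
tool_rot: [-0.003, -0.055, 0.998, -0.002]
ft_force: [-5.6, -1.3, 4.5]
width: 0.0182
```

The bank stops solidly at TCP x = 0.5326 (0.533 expected) with about 8 N. I'll retreat.

{"name": "servo_tool", "arguments": {
  "increments": [
    {"dx": 0.3, "dy": 0, "dz": 0, "ax": 0, "ay": 0, "az": 0, "jaw": 1.8},
    {"dx": 0.8, "dy": 0, "dz": 0, "ax": 0, "ay": 0, "az": 0, "jaw": 1.8},
    {"dx": 1.2, "dy": 0, "dz": 0, "ax": 0, "ay": 0, "az": 0, "jaw": 1.8},
    {"dx": 1.5, "dy": 0, "dz": -0.5, "ax": 0, "ay": 0, "az": 0, "jaw": 1.8},
    {"dx": 0, "dy": 0, "dz": -2.0, "ax": 0, "ay": 0, "az": 0, "jaw": 1.8},
    {"dx": 0, "dy": 0, "dz": -3.0, "ax": 0, "ay": 0, "az": 0, "jaw": 1.8},
    {"dx": 0, "dy": 0, "dz": -3.0, "ax": 0, "ay": 0, "az": 0, "jaw": 1.8},
    {"dx": 0, "dy": -2.0, "dz": -3.0, "ax": 0, "ay": 0, "az": 0, "jaw": 1.8},
    {"dx": 0, "dy": -4.0, "dz": 0, "ax": 0, "ay": 0, "az": 0, "jaw": 1.8},
    {"dx": 0, "dy": -4.0, "dz": 0, "ax": 0, "ay": 0, "az": 0, "jaw": 1.8},
    {"dx": 0, "dy": -4.0, "dz": 0, "ax": 0, "ay": 0, "az": 0, "jaw": 1.8},
    {"dx": 0, "dy": -4.0, "dz": 0, "ax": 0, "ay": 0, "az": 0, "jaw": 1.8},
    {"dx": 0, "dy": -2.0, "dz": 0, "ax": 0, "ay": 0, "az": 0, "jaw": 1.8},
    {"dx": 0, "dy": 0, "dz": 0, "ax": 0, "ay": 0, "az": 0, "jaw": 1.8}
  ]
}}

```text
time_s: 19.0
tool_pos: [0.52, -0.1363, 0.1305]
tool_rot: [0.008, -0.057, 0.998, -0.004]
ft_force: [-0.2, 1.0, 0.7]
width: 0.0181
```

```bash
python3 t.py .533 .0738 .0065 3.25;  python3 - <<'E'
from m import *
for n in("scene","top"):
    p=ctrl.snapshot(n); cv2.imwrite(f"pics/{n}13.png",cv2.resize(p["color"][140:320,180:440],None,fx=3,fy=3))
    for b in bank(p):print(n,b)
    for l in["mug","glue_stick","eraser"]:
        for m in ctrl.masks_of(l,p)[:1]:
            ys,xs=np.nonzero(m["region"]); print(n,l,np.round(m["box"]),np.median(world(p,np.c_[xs,ys]),0).round(3))
E
```

```text
t 19.0 pos [ 0.52   -0.1363  0.1305] psi -3.0272 tilt [ 0.016 -0.007] f [-0.2  1.   0.7] w 0.0181
ax ay [-0.009  0.015]
d tool cm [-3.51 20.84 12.26] az 0.006
scene (array([582.5,  81. ]), array([75.3, 38.8]), np.float32(0.122), (np.float64(341.0), np.float64(287.0)))
scene (array([327.9, 139.3]), array([44. , 86.3]), np.float32(-0.652), (np.float64(391.0), np.float64(217.0)))
scene mug [176. 176. 230. 220.] [ 0.416 -0.313  0.053]
scene glue_stick [468. 218. 486. 253.] [0.392 0.326 0.048]
scene eraser [244. 277. 261. 284.] [ 0.637 -0.077  0.055]
top (array([323.2, 135.4]), array([39. , 83.2]), np.float32(-0.657), (np.float64(251.0), np.float64(334.0)))
top (array([579.2,  78.2]), array([73.6, 38.9]), np.float32(0.11), (np.float64(285.0), np.float64(190.0)))
top mug [335. 170. 348. 190.] [ 0.598 -0.025  0.013]
top glue_stick [126. 295. 158. 309.] [0.384 0.316 0.072]
top eraser [271. 160. 289. 170.] [0.616 0.083 0.055]
```

View pics/scene13.png

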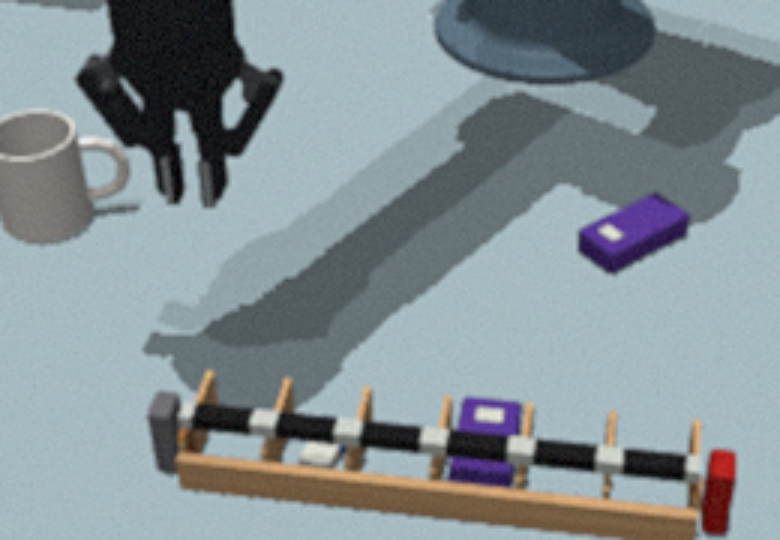

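View pics/top13.png

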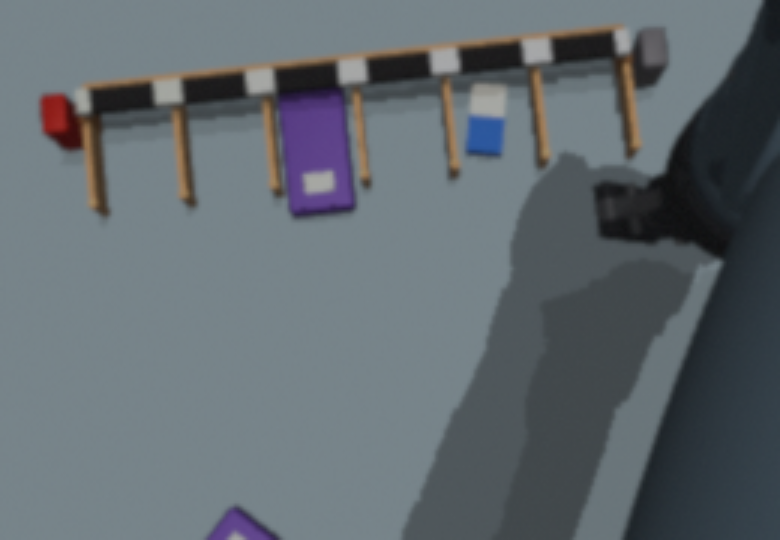

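Run:
```python
from m import *
print(ctrl.close_job())
```

```text
the job is handed in; nothing more can be done
None
```

The job is done and handed in at about 19 s of the 67 s allowed. The checks below passed, but the rearrangement of the three bystanders was not fully confirmed by the networks.

- **Counting:** the red post is at the sorter's +y end, so I pressed pad 1, then pad 2, then pad 3. The rail went down about 8 mm each time. Pictures just before pad 1 and during pads 2 and 3 showed the fingertip on black rubber only, and no pad beyond the third was touched.
- **Power bank:** I moved the purple bank that was farther from the base, about 0.50 m away against 0.35 m for the look-alike. I turned and lined it up on the desk between loosely set jaws. I then pushed it from its rear end into gap 3 until it stopped at about 8 N, 0.4 mm short of where I had calculated.
- **Is it home:** both cameras show it square in gap 3, with a yaw of 0.11–0.12 rad against 0.108 for the sorter. Its rear end is within about 1 mm of the fully-home position. The look-alike bank did not move.
- **Bystanders:** the glue stick measured unchanged in both cameras. The scene camera put the mug within 3 mm of where it was. In the last check the networks put "eraser" on a rail pad in both cameras and "mug" on the eraser in the top camera. The eraser is still in gap 5 in the pictures, and the top-camera "mug" mask matches its first position within about 2 mm.
- **Disagreement:** the two cameras differed by 3–4 mm in absolute position. I used their mean, or compared positions within one camera.

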